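Cap the scan lens from its case

TASK

Swing the lid of the grey case fully open until it rests back on its stop and leave it open, take the round black lens cover out of the case by its knob, and set it (do not drop it) on the upturned rim of the wide lens so that it sits fully down and level. Let go of it, and leave the narrow barrel and the screwdriver between the case and the lens as they are.

Things in the scene. Friction and masses are not known exactly. Their poses are not given: they have to be found in the camera images.
- case: Grey plastic case fixed to the bench, 170 (its x) x 220 (y) x 100 mm high, walls 5 mm, shut by the lid. Origin: centre of its underside; x points from its front (handle side, facing the robot) to the hinge side, z up. In it a fixed cradle rising at 25 degrees towards the hinge carries the cover; two pins at the low edge keep it from sliding.
- lid (a joint): Lid angle, rad: 0 closed, grows as it opens upward about the hinge along the case's rear (+x) top edge; 1.85 (106 degrees) is the stop, leaning back past upright. May start slightly ajar. The hinge is stiff: the lid stays where it is left. Lid: flat plate 170 x 220 x 8 mm.
- lid_hinge (a point): Point on the hinge axis, middle of the case's rear top edge (85 mm behind the case centre, 100 mm above the bench). Axes of the lid: y along the hinge, -x from the hinge to the lid's front edge (170 mm away), z out of its outer face.
- lid_handle (a point): Middle of the round steel bar handle on the lid's outer face: bar 100 mm long, 11 mm thick, parallel to the hinge, its axis 35 mm off the outer face, 30 mm in from the lid's front edge (140 mm from the hinge). Axes of the lid.
- cover: Loose black lens cover, 50 to 100 g: cap of outer diameter 98 mm, skirt 10 mm deep (inner diameter 91) under a 4 mm top plate, and a central round knob of diameter 22, 30 mm high. Origin: centre of the skirt's lower edge; z: cap axis, out through the knob. Starts in the case on the cradle, its axis leaning 25 degrees from vertical towards the case's front.
- cover_knob (a point): Point on the axis of the cover's knob, 35 mm above the cover's origin (9 mm below the knob's top, 21 mm above the cover's top plate): a good place for the TCP to grip. Axes as the cover.
- cover_seat (a point): Centre of the underside of the cover's top plate, 10 mm above the cover's origin; it coincides with lens_rim when the cover is seated.
- lens_rim (a point): Centre of the mouth of the wide dark lens barrel: outer diameter 84 mm (chamfered to 79 at the very top), rim 95 mm above the bench, axis vertical. It stands on a fixed aluminium block 100 x 100 x 25 mm. The glass lies 11 mm below the rim.
- expander: Bystander: narrow dark stepped barrel of diameter 40 mm, 100 mm high, standing upright between the case and the lens. Origin at the centre of its foot.
- driver: Bystander: screwdriver 150 mm long with a black handle lying between the case and the lens, near the robot. Origin near its middle.
Things that resemble listed ones, but are neither listed nor needed, are in the scene too. Leave any green look-alike of the part that bears lens_rim alone.

How it is judged:
On the way, in this order (a step that is already met when the one before it is completed fails the run):
1. the lid is open on its stop (value of joint lid above 1.77 rad and z of cover in the frame of case below 0.1 m), for 0.2 s.
2. the cover is lifted clear of the case (z of cover in the frame of case above 0.11 m), for 0.1 s.
At the end, for the whole second after the job is handed in: The lid is open on its stop (within 0.08 rad of 1.85), and the cover sits knob up on the lens: centred within 6 mm, its top plate within 3 mm of the rim in height, level within 0.06 rad, and at rest (value of joint lid above 1.77 rad and horizontal distance between cover_seat and lens_rim below 0.006 m and z of cover_seat in the frame of lens_rim between -0.003 and 0.003 m and angle between cover's own z axis and vertical below 0.06 rad and linear speed of cover below 0.02 m/s); the robot touches nothing.
It fails at once if the cover is let fall onto the lens from more than 30 mm (contact force between cover and anything else below 0.001 N and horizontal distance between cover_seat and lens_rim below 0.08 m and z of cover_seat in the frame of lens_rim above 0.03 m).
It fails at once if the narrow barrel or the screwdriver is shifted more than 30 mm or the barrel is knocked over (distance of any of expander, driver from where it was at the start of the episode above 0.03 m or angle between expander's own z axis and vertical above 0.5 rad).
It also fails if it takes over 69 s, if anything falls off the work surface, if the arm or the gripper's body presses on something with over 40 N, if the wrist force passes 120 N, or if a joint passes its speed limit or range.

ROBOT

A 6-joint arm with a two-finger parallel gripper is mounted at the origin on the work surface. World frame = base frame: x ahead of the robot, y to its left, z up, the work surface at z = 0. Lengths are in m, angles in rad, forces in N, time in s.
With the tool pointing down it reaches from about 0.325 to 0.75 m from the base axis. Payload 7.6 kg.
Tool frame: the origin (TCP) lies between the finger pads, 19 mm behind the fingertips; this is the grasp point; z points along the fingers, x is the direction in which the jaws open and shut, and the axes are right-handed (so a half turn about z gives the same grasp; the last joint's range is limited). The gripper opens to 85 mm and grips with 20 to 120 N. Pads are 22 mm wide; open, the fingers measure 114 mm over their backs; the gripper's body (76 mm by 85 mm) begins 54 mm behind the grasp point. The pads swing forward as they close: fully open they stand 13 mm farther back than shut.
Start: joints at [-1.31, 0.052, 1.401, -0, 1.689, -0.07], TCP at [0.171, -0.497, 0.25] pointing down, gripper open.
Joint ranges: [-2.9, 2.9], [-0.91, 2.17], [0.12, 2.37], [-1.06, 4.2], [0.26, 2.73], [-2.93, 2.93]. Speed limits (rad/s): [2.57, 2.57, 3.01, 3.14, 3.14, 3.14].

INTERFACE

Orientations are given as a unit quaternion [x, y, z, w].
In Python, from station import manip gives the robot as it stands. Calls block until the motion is done:
- manip.movep(position, orientation): joint-space move of the TCP to a pose.
- manip.move_linear(position, rotation=None, max_speed=0.15): straight line of the TCP; rotation=None keeps the orientation; max_speed is the mean speed in m/s.
- manip.set_joints(angles): joint-space move.
- manip.gripper_to(opening, force=None): finger opening in m; force is the grip in N (None keeps the last); returns when the fingers have stopped.
- manip.wait(seconds).
- manip.solve_ik(position, orientation): joint angles nearest the present ones, or None.
- manip.sense(): the state.
- manip.grab_frame(name): name is "side" or "top"; returns a dict with "frame" (480x640x3 uint8, red, green, blue), "fx", "fy", "cx", "cy" (pixels), "rvec" (rotation vector, rad) and "tvec" (3), from world to camera coordinates, as OpenCV has them. Camera axes: x right, y down, z forward; pixel columns grow to the right and rows downward; lengths in m; the calibration is good to about 2 mm. A picture is of the moment at which its call begins. There is no depth.
A pose or a line that the arm cannot do raises manip.PlanningError and nothing moves.
- manip.sign_off(): hands the job in, once; it reports no verdict.
Trained networks look in a picture, given as the dict that the camera call returned (one of the last four; its "shot" number tells which), for a name from the list of things; names that differ only in an ending like _2 or _b are one class to them, and where a whole thing is asked for, a point or a joint stands for the part that bears it (a point fixed in the world has none). Each returns a list of dicts, best first, with "p" (0 to 1); they miss things now and then, are a little off and sometimes report something else, mostly with a low value. They report only what shows in the picture. A call takes as long as a camera call. They do not tell look-alikes from the thing itself.
- manip.regions_of(picture, name): "pixels" (480x640 bool, what is visible of it) and "position" ([column, row] in pixels, amid what is visible of it).
The state is a dict: "time_s": time; "qpos": joint angles; "qvel": joint speeds; "joint_torque": joint torques, N m; "tool_pos": TCP position; "eef_rot": TCP orientation; "wrist_force": force on the tool from outside, world axes, zero at the start; "wrist_torque": the same for the moment, N m; "width": finger opening in m.
Only numpy, scipy, OpenCV 4.12 (cv2) and the standard library are available. Lean on these libraries where they do the work, as an engineer would, in place of code of your own. Each camera call takes 0.05 s, during which the arm holds its last target. There are 200 camera calls.

## Working session

There is one attempt and no reset: what is moved stays moved. The work goes in short steps, each a Python script; the robot and the scene stay as the last script left them, time stands still between calls to the robot, and variables do not carry over. Pictures are saved under pics/ and viewed, about 8 in all and at most 12, crops included, and the job is handed in when it is done.

```bash
ls; mkdir -p pics
cat > h.py <<'E'
import numpy as np, cv2
from station import manip
from scipy.spatial.transform import Rotation as R
def save(f,name,crop=None,scale=1):
    im=f["frame"][:,:,::-1]
    if crop: c0,r0,c1,r1=crop; im=im[r0:r1,c0:c1]
    cv2.imwrite("pics/"+name,cv2.resize(im,None,fx=scale,fy=scale,interpolation=cv2.INTER_CUBIC))
def cam(f):
    Rm=cv2.Rodrigues(np.array(f["rvec"],float))[0]; t=np.array(f["tvec"],float).ravel(); return Rm,t
def proj(f,P):
    Rm,t=cam(f); c=np.atleast_2d(P)@Rm.T+t
    return np.c_[f["fx"]*c[:,0]/c[:,2]+f["cx"], f["fy"]*c[:,1]/c[:,2]+f["cy"]]
def ray(f,uv):
    Rm,t=cam(f); d=np.array([(uv[0]-f["cx"])/f["fx"],(uv[1]-f["cy"])/f["fy"],1.])
    return -Rm.T@t, Rm.T@d
def atz(f,uv,z):
    o,d=ray(f,uv); return o+d*(z-o[2])/d[2]
def tri(l):
    A=np.zeros((3,3));b=np.zeros(3)
    for f,uv in l:
        o,d=ray(f,uv); d=d/np.linalg.norm(d); M=np.eye(3)-np.outer(d,d); A+=M;b+=M@o
    return np.linalg.solve(A,b)
E
python3 - <<'E'
from h import *
np.set_printoptions(precision=4,suppress=True)
for n in ("top","side"):
    f=manip.grab_frame(n); save(f,n+"0.png")
    o,d=ray(f,(320,240)); print(n,"cam",o,"dir",d/np.linalg.norm(d),f["fx"])
    for k in ("case","lid","lid_handle","lens_rim","expander","driver","cover"):
        for r in manip.regions_of(f,k):
            m=r["pixels"]; ys,xs=np.nonzero(m)
            print(k,round(r["p"],2),np.round(r["position"],1),m.sum(),(xs.min(),xs.max(),ys.min(),ys.max()))
print(manip.sense())
E
```

```text
pics
top cam [ 0.3952 -0.0159  0.9732] dir [ 0.179   0.0287 -0.9834] 557.1889722984454
case 0.76 [196.1 262.7] 16658 (np.int64(115), np.int64(272), np.int64(188), np.int64(325))
lid 0.89 [193.  264.9] 14874 (np.int64(115), np.int64(264), np.int64(206), np.int64(321))
lid_handle 0.85 [189.2 263.5] 14912 (np.int64(115), np.int64(264), np.int64(206), np.int64(321))
lens_rim 0.79 [432.6 168.4] 3591 (np.int64(393), np.int64(469), np.int64(134), np.int64(208))
lens_rim 0.76 [454.6 275.6] 3712 (np.int64(413), np.int64(491), np.int64(238), np.int64(313))
expander 0.68 [325.1 209.8] 637 (np.int64(314), np.int64(336), np.int64(196), np.int64(230))
driver 0.7 [324.2 333.5] 879 (np.int64(316), np.int64(332), np.int64(272), np.int64(360))
side cam [0.1961 0.3753 0.668 ] dir [ 0.4744 -0.5009 -0.7239] 535.808895229144
case 0.56 [221.4 380.3] 30639 (np.int64(101), np.int64(333), np.int64(269), np.int64(479))
lid 0.64 [214.3 369.4] 24047 (np.int64(101), np.int64(333), np.int64(272), np.int64(475))
lid_handle 0.91 [213.1 367.7] 23804 (np.int64(100), np.int64(333), np.int64(272), np.int64(474))
lens_ri
[... 332 characters left out ...]
64(333), np.int64(273), np.int64(473))
driver 0.86 [388.8 344.9] 1185 (np.int64(336), np.int64(419), np.int64(304), np.int64(372))
driver 0.28 [213.1 371.1] 23885 (np.int64(100), np.int64(333), np.int64(272), np.int64(474))
{'time_s': 0.8, 'qpos': array([-1.3103,  0.0522,  1.4007,  0.    ,  1.6886, -0.0703]), 'qvel': array([ 0.    ,  0.0014,  0.0016, -0.0003, -0.0006, -0.0008]), 'joint_torque': array([  0.0007, -38.1506, -36.0299,   0.    ,   0.0001,  -0.    ]), 'tool_pos': array([ 0.1705, -0.4965,  0.25  ]), 'eef_rot': array([ 0.8139, -0.581 ,  0.0001,  0.    ]), 'wrist_force': array([-0.0182,  0.6064,  0.2773]), 'wrist_torque': array([0.0003, 0.0287, 0.0204]), 'width': 0.08520898033810298}
```

View pics/top0.png

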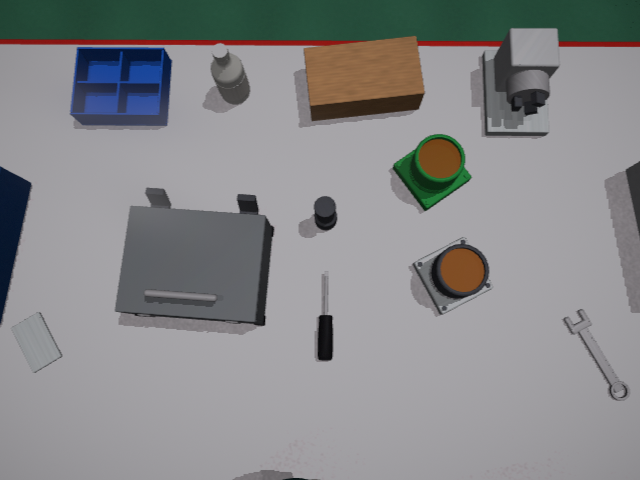

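View pics/side0.png

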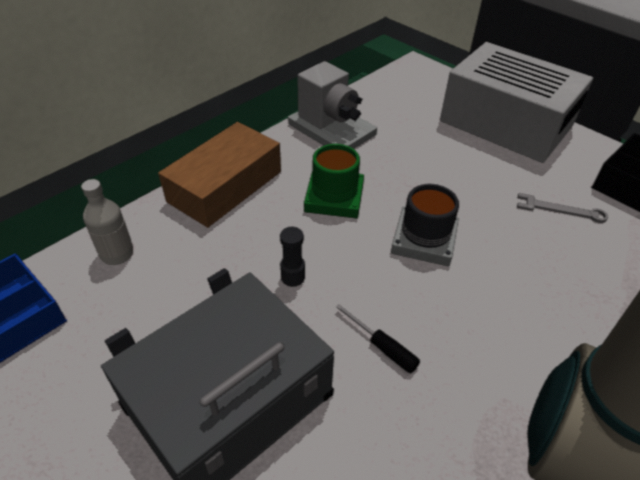

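Top view: the case is at about (195,265) with its handle at (181,296). The expander is at (325,212) and the driver at (325,320).
There are two lens candidates: the dark barrel on an aluminium block at top (460,270) / side (432,212), and a green one at top (438,160) / side (337,180). The dark one fits, since lens_rim belongs to the dark barrel on the aluminium block. I'll confirm it in a crop while fitting poses.

```bash
cat > fit.py <<'E'
from h import *
from scipy.optimize import least_squares
np.set_printoptions(precision=4,suppress=True)
F={n:manip.grab_frame(n) for n in("top","side")}
# lid corners from masks
obs={}
for n,guess in (("top",[(131,207),(270,215),(262,322),(117,312)]),("side",[(104,365),(250,276),(333,352),(181,475)])):
    m=manip.regions_of(F[n],"lid")[0]["pixels"].astype(np.uint8)
    cs=max(cv2.findContours(m,cv2.RETR_EXTERNAL,cv2.CHAIN_APPROX_NONE)[0],key=cv2.contourArea)
    for e in range(3,30):
        p=cv2.approxPolyDP(cv2.convexHull(cs),e,True)[:,0]
        if len(p)<=4: break
    print(n,p.tolist()); obs[n]=np.array(guess,float)
    g=cv2.cvtColor(F[n]["frame"],cv2.COLOR_RGB2GRAY)
    obs[n]=cv2.cornerSubPix(g,obs[n].astype(np.float32).reshape(-1,1,2),(4,4),(-1,-1),(3,50,.01)).reshape(-1,2); print(obs[n])
hb={"top":np.array([(215,298),(147,293)],float),"side":np.array([(281,348),(205,401)],float)}
def pts(p):
    x,y,yaw,a=p; Rz=R.from_euler('z',yaw); h=np.array([x,y,0])+Rz.apply([.085,0,.1]); Rl=Rz*R.from_euler('y',a)
    # corners: order hinge left(+y), hinge right, front right, front left
    c=h+Rl.apply([[0,.11,.008],[0,-.11,.008],[-.17,-.11,.008],[-.17,.11,.008]])
    b=h+Rl.apply([[-.14,-.05,.043],[-.14,.05,.043]])
    return c,b
def res(p):
    c,b=pts(p); return np.concatenate([(proj(F[n],c)-obs[n]).ravel() for n in F]+[(proj(F[n],b)-hb[n]).ravel() for n in F])
s=least_squares(res,[.5,.2,0,.05],loss='soft_l1'); print("case",s.x,"\n",res(s.x).reshape(-1,2)); print("handle",pts(s.x)[1].mean(0))
# lens via orange glass seen through rim
th=np.linspace(0,2*np.pi,90)
def model(f,x,y,r):
    o=[]
    for z in(.095,.084):
        im=np.zeros((480*4,640*4),np.uint8); q=proj(f,np.c_[x+r*np.cos(th),y+r*np.sin(th),np.full(90,z)])
        cv2.fillPoly(im,[np.round(q*4+2).astype(np.int32)],1); o.append(im)
    ys,xs=np.nonzero(o[0]&o[1]); return xs.mean()/4-.4,ys.mean()/4-.4,np.sqrt(len(xs)/16)
M={}
for n,w in(("top",(425,235,495,310)),("side",(395,175,470,265))):
    hsv=cv2.cvtColor(F[n]["frame"],cv2.COLOR_RGB2HSV); k=((hsv[...,0]<20)&(hsv[...,1]>130)&(hsv[...,2]>60)).astype(np.uint8)
    b=np.zeros_like(k); b[w[1]:w[3],w[0]:w[2]]=k[w[1]:w[3],w[0]:w[2]]
    ys,xs=np.nonzero(b); M[n]=(xs.mean(),ys.mean(),np.sqrt(len(xs)))
print(M)
r=least_squares(lambda p:np.concatenate([np.array(model(F[n],*p))-M[n] for n in F]),[.57,-.26,.035],diff_step=3e-3)
print("lens",r.x,r.fun)
for k in("expander","driver"):
    q=[(F[n],manip.regions_of(F[n],k)[0]["position"]) for n in F]; print(k,tri(q))
a=F["top"]["frame"][100:330,380:510]; c=F["side"]["frame"][120:350,290:480]
cv2.imwrite("pics/lens.png",cv2.resize(np.hstack([a,c])[:,:,::-1],None,fx=2.4,fy=2.4))
E
python3 fit.py
```

```text
top [[130, 207], [263, 215], [254, 321], [115, 311]]
[[130.0639 205.2832]
 [270.     215.    ]
 [264.3994 325.0825]
 [114.4887 311.0732]]
side [[251, 273], [333, 353], [177, 475], [101, 364]]
[[104.     365.    ]
 [250.     276.    ]
 [333.7822 350.948 ]
 [181.     475.    ]]
case [ 0.5127  0.2109 -0.0608 -0.0064] 
 [[ 0.3335  0.9496]
 [-3.8668  0.84  ]
 [-8.6943 -1.7748]
 [ 0.907   1.3074]
 [-4.2416 -1.3897]
 [ 0.1498 -6.2634]
 [ 1.2693 -0.1466]
 [-3.4013 -0.6807]
 [-0.4866  1.331 ]
 [ 1.523   1.2819]
 [-1.0894 -0.6457]
 [ 0.9408  0.5069]]
handle [0.4575 0.2143 0.1421]
{'top': (np.float64(462.1436170212766), np.float64(269.66688829787233), np.float64(38.781438859330635)), 'side': (np.float64(432.54697554697555), np.float64(201.96653796653797), np.float64(27.874719729532707))}
lens [ 0.5102 -0.2164  0.0354] [-0.1781  0.796  -0.1971 -0.4259 -0.9309  0.2988]
expander [0.612  0.0014 0.0506]
driver [0.4112 0.002  0.0075]
```

View pics/lens.png

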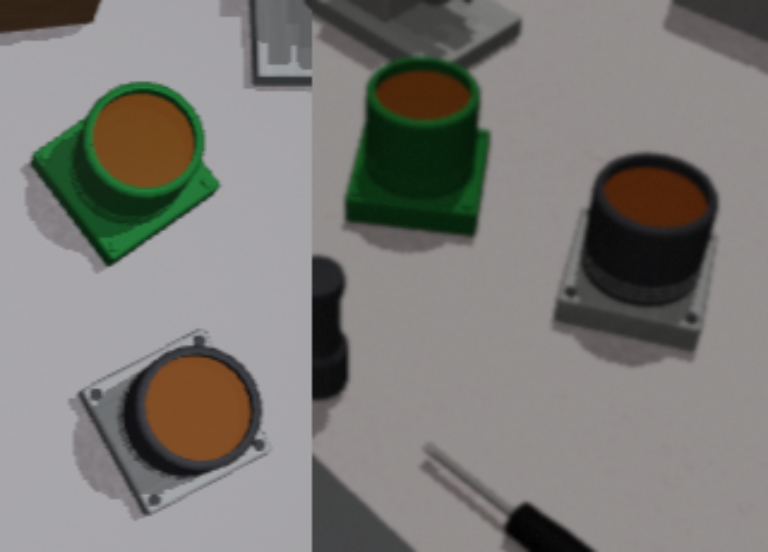

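The crop confirms it: the dark barrel on the aluminium block (right, crop about (650,195)) is the target, and the green one is the decoy. I'll refit the lid using the mask corners, grip the bar and swing the lid to about 80°.

```bash
cat > open.py <<'E'
from h import *
from scipy.optimize import least_squares
np.set_printoptions(precision=4,suppress=True)
F={n:manip.grab_frame(n) for n in("top","side")}
obs={"top":np.array([[130,207],[263,215],[254,321],[115,311]],float),"side":np.array([[101,364],[251,273],[333,353],[177,475]],float)}
hb={"top":np.array([(215,298),(147,293)],float),"side":np.array([(281,348),(205,401)],float)}
exec(open("fit.py").read().split("def pts(p):")[1].join(["def pts(p):",""]).split("s=least")[0])
s=least_squares(res,[.5,.2,0,.05],loss='soft_l1'); print("case",s.x,"\n",res(s.x).reshape(-1,2).round(1).tolist())
x,y,yaw,a0=s.x; np.save("case.npy",s.x)
Rz=R.from_euler('z',yaw); h=np.array([x,y,0])+Rz.apply([.085,0,.1])
bar=lambda a:h+(Rz*R.from_euler('y',a)).apply([-.14,0,.043])
print("bar",bar(a0),"end",bar(1.4))
for e in(0,np.pi):
    q=(Rz*R.from_euler('z',e)*R.from_euler('x',np.pi)).as_quat()
    print([manip.solve_ik(bar(t),q) for t in(a0,.7,1.4)])
E
python3 open.py
```

```text
case [ 0.5132  0.2118 -0.0621 -0.0093] 
 [[-0.1, -1.1], [2.6, 0.6], [1.1, 2.1], [-0.1, 1.0], [-2.1, -0.3], [-1.5, -3.1], [1.2, -1.6], [-0.5, -0.2], [-1.1, 1.1], [1.0, 1.0], [-1.9, -0.1], [-0.0, 1.0]]
bar [0.4579 0.2153 0.1417] end [0.6166 0.2054 0.2453]
[array([ 0.3665,  0.0611,  1.6097, -0.    ,  1.4707,  0.4285]), array([ 0.3212,  0.1606,  1.3377, -0.    ,  1.6433,  0.3832]), array([ 0.2648,  0.4137,  0.9908, -0.    ,  1.7372,  0.3269])]
[array([ 0.3665,  0.0611,  1.6097,  0.    ,  1.4707, -2.713 ]), array([ 0.3212,  0.1606,  1.3377,  0.    ,  1.6433, -2.7583]), array([ 0.2648,  0.4137,  0.9908,  0.    ,  1.7372, -2.8147])]
```

```bash
cat > open2.py <<'E'
from h import *
np.set_printoptions(precision=3,suppress=True)
x,y,yaw,a0=np.load("case.npy"); Rz=R.from_euler('z',yaw); h=np.array([x,y,0])+Rz.apply([.085,0,.1])
bar=lambda a:h+(Rz*R.from_euler('y',a)).apply([-.14,0,.043])
q=(Rz*R.from_euler('x',np.pi)).as_quat()
def st(l): s=manip.sense(); print(l,round(s["time_s"],2),s["tool_pos"],s["wrist_force"],round(s["width"],4),flush=True)
manip.movep(bar(a0)+[0,0,.12],q); manip.gripper_to(.05,force=60)
manip.move_linear(bar(a0),max_speed=.15); st("at bar")
manip.gripper_to(0.0,force=60); st("gripped")
for a in np.linspace(a0,1.4,11)[1:]:
    manip.move_linear(bar(a),max_speed=.12); st(round(a,2))
    if np.linalg.norm(manip.sense()["wrist_force"])>60: break
f=manip.grab_frame("side"); save(f,"lid1.png")
E
python3 open2.py
```

```text
at bar 5.4 [0.458 0.215 0.143] [-0.402  0.424  0.165] 0.0499
gripped 5.85 [0.46  0.215 0.142] [ 9.662  0.45  -2.802] 0.009
0.13 6.17 [0.467 0.215 0.162] [ 9.741  0.685 -5.144] 0.0091
0.27 6.5 [0.477 0.214 0.18 ] [ 7.008  0.433 -3.381] 0.0093
0.41 6.83 [0.488 0.214 0.196] [ 6.324  1.371 -3.734] 0.0089
0.55 7.15 [0.502 0.213 0.21 ] [ 0.814  1.34  -2.071] 0.0087
0.7 7.47 [0.518 0.212 0.223] [-2.952  2.115  3.558] 0.0089
0.84 7.8 [0.536 0.211 0.234] [-5.155  0.722  8.104] 0.0088
0.98 8.12 [0.555 0.21  0.241] [-2.694  1.879  7.924] 0.0088
1.12 8.45 [0.576 0.208 0.246] [-0.677  2.522  7.422] 0.0088
1.26 8.78 [0.596 0.207 0.247] [0.335 2.262 5.7  ] 0.0087
1.4 9.1 [0.618 0.206 0.247] [2.051 2.533 7.756] 0.0089
```

View pics/lid1.png

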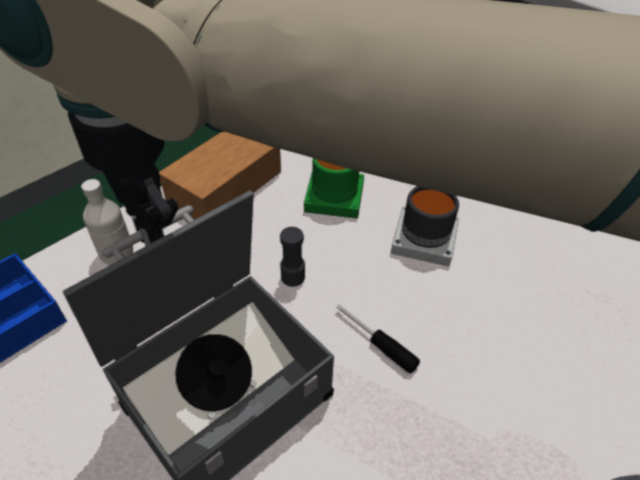

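The lid is at about 80°, standing open, and the cover shows in the case at (213,372). The driver and barrel are untouched. I'll release the bar, back off upward and push the inner face to the stop.

```bash
cat > push.py <<'E'
from h import *
np.set_printoptions(precision=3,suppress=True)
x,y,yaw,a0=np.load("case.npy"); Rz=R.from_euler('z',yaw); h=np.array([x,y,0])+Rz.apply([.085,0,.1])
t=np.radians(55); Rt=Rz*R.from_euler('y',-t)*R.from_euler('x',np.pi); q=Rt.as_quat(); zt=Rt.as_matrix()[:,2]
def st(l): s=manip.sense(); print(l,round(s["time_s"],2),s["tool_pos"],s["wrist_force"],round(s["width"],4),flush=True); return s
tcp=lambda a,r=.15: h+(Rz*R.from_euler('y',a)).apply([-r,0,0])-.019*zt
start=tcp(1.2)+Rz.apply([-.06,0,.0])
hi=start+[-.05,0,.10]
print(tcp(1.85),[manip.solve_ik(p,q) is not None for p in(hi,start,tcp(1.5),tcp(1.9))])
manip.gripper_to(.04); manip.move_linear(manip.sense()["tool_pos"]+[0,0,.12],max_speed=.2); st("up")
manip.movep(hi,q); manip.gripper_to(0.0); manip.move_linear(start,max_speed=.2); f0=st("start")["wrist_force"]
for a in (1.4,1.55,1.7,1.8,1.85,1.88,1.91,1.94,1.97):
    manip.move_linear(tcp(a),max_speed=.08); d=st(a)["wrist_force"]-f0
    if a>1.75 and np.linalg.norm(d)>28: break
manip.wait(.3); st("hold")
manip.move_linear(start,max_speed=.2); manip.move_linear(hi,max_speed=.2); st("back")
E
python3 push.py
```

```text
[0.624 0.205 0.255] [True, True, True, True]
up 10.3 [0.616 0.205 0.363] [-0.25   0.127 -0.837] 0.0403
start 12.66 [0.468 0.215 0.252] [0.3   0.047 0.511] 0.0001
1.4 13.93 [0.557 0.209 0.259] [-0.701  1.273  0.563] -0.0
1.55 14.36 [0.579 0.208 0.261] [-0.235  0.229  1.015] 0.0002
1.7 14.79 [0.602 0.206 0.26 ] [-1.014  0.483 -1.117] 0.0001
1.8 15.12 [0.616 0.205 0.257] [-0.014 -0.438  0.113] 0.0004
1.85 15.38 [0.623 0.205 0.255] [-6.604  0.52   2.13 ] 0.0005
1.88 15.62 [0.625 0.205 0.255] [-62.419  -5.763  21.367] -0.0003
hold 15.93 [0.625 0.205 0.255] [-61.505  -5.3    21.023] 0.0002
back 17.58 [0.419 0.214 0.349] [ 0.118 -0.125 -0.548] -0.0
```

```bash
cat > cov.py <<'E'
from h import *
from scipy.optimize import least_squares
np.set_printoptions(precision=4,suppress=True)
x,y,yaw,a0=np.load("case.npy"); Rz=R.from_euler('z',yaw); Rc=Rz*R.from_euler('y',-np.radians(25))
manip.set_joints([-1.31,.052,1.401,0,1.689,-.07])
th=np.linspace(0,2*np.pi,60,endpoint=False); ci=lambda r,z:np.c_[r*np.cos(th),r*np.sin(th),np.full(60,z)]
disc=np.r_[ci(.049,0),ci(.049,.014)]; knob=np.r_[ci(.011,.014),ci(.011,.044)]
F={};M={}
for n in("top","side"):
    F[n]=manip.grab_frame(n); rs=manip.regions_of(F[n],"cover")
    for r in rs: print(n,r["p"],r["position"],r["pixels"].sum())
    M[n]=rs[0]["pixels"]
def mod(f,p,S=4):
    im=np.zeros((480*S,640*S),np.uint8)
    for g in(disc,knob):
        u=proj(f,p+Rc.apply(g)); cv2.fillConvexPoly(im,cv2.convexHull(np.round(u*S+S/2-.5).astype(np.int32)),1)
    m=cv2.moments(im,True); return np.array([m["m10"]/m["m00"]/S-.4,m["m01"]/m["m00"]/S-.4,np.sqrt(m["m00"])/S]),im
def ob(n):
    m=cv2.moments(M[n].astype(np.uint8),True); return np.array([m["m10"]/m["m00"],m["m01"]/m["m00"],np.sqrt(m["m00"])])
O={n:ob(n) for n in F}
r=least_squares(lambda p:np.concatenate([mod(F[n],p)[0]-O[n] for n in F]),[x,y,.05],diff_step=2e-3,x_scale=.01)
p=r.x; print("cover",p,"in case",Rz.inv().apply(p-[x,y,0]),"res",r.fun,"knob",p+Rc.apply([0,0,.035])); np.save("cover.npy",p)
out=[]
for n in F:
    im=F[n]["frame"][:,:,::-1].copy(); cs=cv2.findContours(cv2.resize(mod(F[n],p)[1],(640,480),interpolation=cv2.INTER_NEAREST),0,1)[0]; cv2.drawContours(im,cs,-1,(0,255,255),1)
    for zz in(.014,.044): cv2.circle(im,tuple(proj(F[n],p+Rc.apply([0,0,zz]))[0].round().astype(int).tolist()),1,(0,0,255),-1)
    c=(100,150,290,340) if n=="top" else(70,180,350,460)
    out.append(cv2.resize(im[c[1]:c[3],c[0]:c[2]],(400,400),interpolation=cv2.INTER_CUBIC))
cv2.imwrite("pics/cov.png",np.hstack(out))
E
python3 cov.py
```

```text
top 0.6 [202.7, 251.2] 2715
side 0.63 [212.9, 374.1] 4733
cover [0.5408 0.2111 0.0376] in case [0.0276 0.0009 0.0376] res [ 0.3097  0.6493 -0.2597 -0.4854 -0.2808  0.2539] knob [0.526  0.212  0.0693]
```

View pics/cov.png

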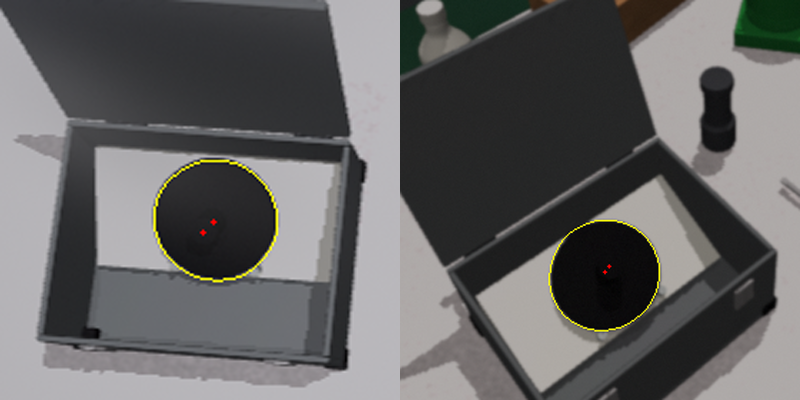

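Run:
```python
from h import *
p=np.load("cover.npy"); yaw=np.load("case.npy")[2]; Rc=R.from_euler('z',yaw)*R.from_euler('y',-np.radians(25))
o=[]
for n,c in(("top",(165,215,245,295)),("side",(165,325,265,425))):
    f=manip.grab_frame(n); im=f["frame"][c[1]:c[3],c[0]:c[2],::-1].astype(float)
    im=np.clip((im/255)**.5*3.0*255-40,0,255) if n=="side" else np.clip((im/255)**.5*2*255-40,0,255)
    s=400/(c[2]-c[0]); im=cv2.resize(im.astype(np.uint8),(400,400),interpolation=cv2.INTER_CUBIC)
    t=np.linspace(0,6.283,40)
    for z in(.014,.044):
        u=(proj(f,p+Rc.apply(np.c_[.011*np.cos(t),.011*np.sin(t),0*t+z]))-[c[0],c[1]]+.5)*s
        cv2.polylines(im,[u.astype(np.int32)],True,(0,0,255) if z>.03 else (0,255,0),1)
    o.append(im)
cv2.imwrite("pics/knob.png",np.hstack(o))
```

```text
(no output)
```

View pics/knob.png

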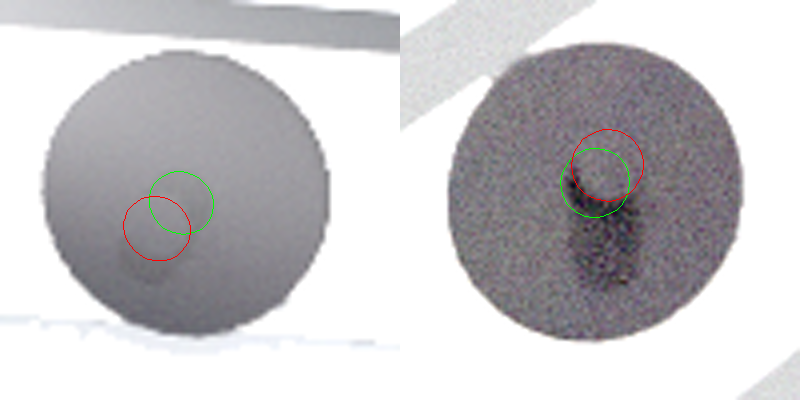

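The outline fit agrees with both images: the knob base is ringed and its shadow starts there, in the crop at (605,170). The lid is open. Now I'll grasp the knob along its tilted axis.

```bash
cat > grasp.py <<'E'
from h import *
np.set_printoptions(precision=4,suppress=True)
x,y,yaw,a0=np.load("case.npy"); p=np.load("cover.npy"); Rz=R.from_euler('z',yaw); Rc=Rz*R.from_euler('y',-np.radians(25)); ax=Rc.apply([0,0,1])
def st(l): s=manip.sense(); print(l,round(s["time_s"],2),s["tool_pos"],s["wrist_force"],round(s["width"],4),flush=True); return s
g=p+.039*ax; up=g+.12*ax
best=None
for e in(90,-90):
    q=(Rc*R.from_euler('x',np.pi)*R.from_euler('z',e,degrees=True)).as_quat()
    js=[manip.solve_ik(v,q) for v in(up,g)]; print(e,js)
    if all(j is not None for j in js) and (best is None or abs(js[1][5])<best[0]): best=(abs(js[1][5]),q)
q=best[1]
manip.movep(up,q); manip.gripper_to(.06,force=60)
manip.move_linear(g+.025*ax,max_speed=.15); manip.move_linear(g,max_speed=.06); st("at")
manip.gripper_to(0.,force=60); st("grip")
manip.move_linear(g+.025*ax,max_speed=.06); st("l1")
manip.move_linear(g+.025*ax+[0,0,.20],max_speed=.15); st("up")
for n in("top","side"):
    f=manip.grab_frame(n); save(f,"held_"+n+".png")
E
python3 grasp.py; python3 -c "
import cv2,numpy as np
cv2.imwrite('pics/held.png',np.hstack([cv2.resize(cv2.imread('pics/held_%s.png'%n),(400,300),interpolation=cv2.INTER_AREA) for n in('top','side')]))"
```

```text
90 [array([ 0.4619, -0.1854,  1.8133, -0.2348,  1.1405,  2.1527]), array([ 0.4076,  0.0693,  1.8021, -0.2484,  0.8915,  2.16  ])]
-90 [array([ 0.4619, -0.1854,  1.8133, -0.2348,  1.1405, -0.9889]), array([ 0.4076,  0.0693,  1.8021, -0.2484,  0.8915, -0.9816])]
at 25.26 [0.5243 0.212  0.0726] [-1.1119  0.0351 -0.4261] 0.06
grip 25.7 [0.5245 0.2122 0.0736] [-3.2501 -1.2893  5.371 ] 0.0202
l1 26.27 [0.5136 0.2129 0.0957] [-0.2739  0.6992 -1.5453] 0.0199
up 27.75 [0.5135 0.2127 0.2943] [ 0.9174 -0.2766 -1.5649] 0.0203
```

View pics/held.png

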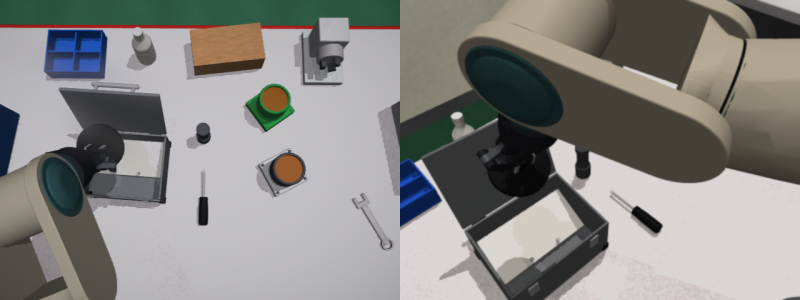

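Cover is held and clear of the case, and the lid is still open. Next is the hover over the lens and an alignment check.

```bash
cat > hover.py <<'E'
from h import *
np.set_printoptions(precision=4,suppress=True)
L=np.array([.5102,-.2164,.095])
def st(l): s=manip.sense(); print(l,round(s["time_s"],2),s["tool_pos"],s["wrist_force"],round(s["width"],4),flush=True); return s
s=manip.sense(); c=[]
for e in np.radians(np.arange(-180,180,15)):
    q=(R.from_euler('z',e)*R.from_euler('x',np.pi)).as_quat(); j=manip.solve_ik(L+[0,0,.185],q)
    if j is not None: c.append((abs(j[5]-s["qpos"][5]),q,j))
c.sort(key=lambda t:t[0]); q=c[0][1]; print(c[0]); np.save("qpl.npy",q)
manip.movep(L+[0,0,.185],q); st("high")
manip.move_linear(L+[0,0,.029+.035],max_speed=.15); manip.wait(.2); st("hover")
tcp=manip.sense()["tool_pos"]; o=tcp-[0,0,.039]
th=np.linspace(0,6.283,90); ci=lambda r,z:np.c_[r*np.cos(th),r*np.sin(th),0*th+z]
out=[]
for n,c in(("top",(390,200,530,340)),("side",(370,110,510,250))):
    f=manip.grab_frame(n); np.save("hv_"+n+".npy",f["frame"]); S=400/140
    im=cv2.resize(f["frame"][c[1]:c[3],c[0]:c[2],::-1],(400,400),interpolation=cv2.INTER_CUBIC)
    im=np.clip((im/255.)**.6*1.4*255,0,255).astype(np.uint8)
    for P,col in((o+ci(.049,0),(0,255,255)),(o+ci(.049,.014),(0,255,0)),(L+ci(.0395,0),(0,0,255))):
        cv2.polylines(im,[((proj(f,P)-[c[0],c[1]]+.5)*S).astype(np.int32)],True,col,1)
    out.append(im)
    for r in manip.regions_of(f,"cover"): print(n,r["p"],r["position"],r["pixels"].sum())
cv2.imwrite("pics/hover.png",np.hstack(out))
E
python3 hover.py
```

```text
(np.float64(0.0933501321761272), array([0.9659, 0.2588, 0.    , 0.    ]), array([-0.4678,  0.1298,  1.259 , -0.    ,  1.7528, -0.9914]))
high 29.43 [ 0.5106 -0.2154  0.2801] [ 0.4    -0.5799 -1.4797] 0.02
hover 30.59 [ 0.5106 -0.2166  0.16  ] [ 0.1614 -0.617  -0.2163] 0.0201
top 0.71 [446.4, 265.3] 735
side 0.69 [438.0, 188.3] 2191
```

View pics/hover.png

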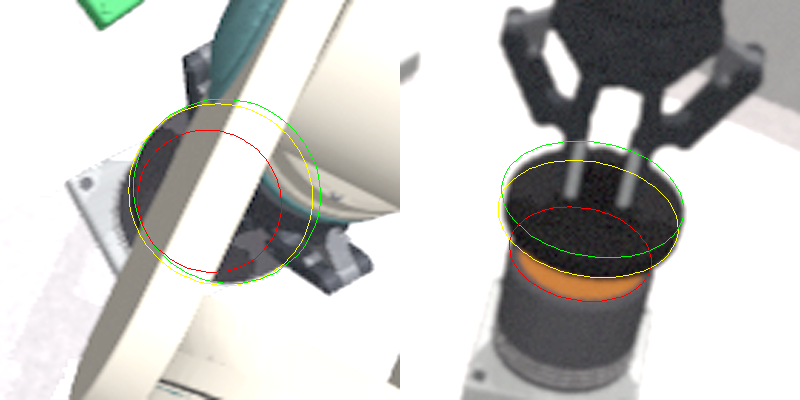

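```bash
cat > rel.py <<'E'
from h import *
from scipy.optimize import least_squares
np.set_printoptions(precision=4,suppress=True)
f=manip.grab_frame("side"); ft=manip.grab_frame("top"); m=manip.regions_of(f,"cover")[0]["pixels"].astype(np.uint8)
cs=max(cv2.findContours(m,0,cv2.CHAIN_APPROX_NONE)[0],key=cv2.contourArea); pts=cs[:,0].astype(float)
th=np.linspace(0,2*np.pi,180,endpoint=False); ci=lambda r,z:np.c_[r*np.cos(th),r*np.sin(th),0*th+z]
disc=np.r_[ci(.049,0),ci(.049,.014)]
tcp=manip.sense()["tool_pos"]; o=tcp-[0,0,.039]
def poly(p): return cv2.convexHull(proj(f,o+p[:3]+R.from_rotvec([p[3],p[4],0]).apply(disc)).astype(np.float32))
def res(p,pr=(.0015,.0015,.001,.05,.05)):
    h=poly(p); return np.r_[[cv2.pointPolygonTest(h,(float(u),float(v)),True)-.5 for u,v in pts], 3*np.array([0,0,p[2]/.0015,p[3]/.03,p[4]/.03])]
for fix in(True,False):
    g=(lambda p:res(np.r_[p,0,0])) if fix else res
    s=least_squares(g,np.zeros(3 if fix else 5),loss='soft_l1',diff_step=1e-3,x_scale=[.001]*3+([] if fix else [.02]*2)); print("cover offset vs FK (side):",s.x,"rms",np.sqrt(np.median(g(s.x)[:-5]**2)))
# lens from each camera alone, r shared
exec(open("fit.py").read().split("# lens via orange glass seen through rim")[1].split("M={}")[0])
for n,fr,w in(("top",ft,(425,235,495,310)),("side",f,(395,175,470,265))):
    im=cv2.imread("pics/%s0.png"%n); hsv=cv2.cvtColor(im,cv2.COLOR_BGR2HSV)
    k=((hsv[...,0]<20)&(hsv[...,1]>130)&(hsv[...,2]>60)); b=np.zeros_like(k); b[w[1]:w[3],w[0]:w[2]]=k[w[1]:w[3],w[0]:w[2]]
    ys,xs=np.nonzero(b)
    for r in(.034,.036):
        s=least_squares(lambda p:np.array(model(fr,p[0],p[1],r))[:2]-[xs.mean(),ys.mean()],[.51,-.216],diff_step=3e-3); print("lens",n,r,s.x,s.fun, model(fr,*s.x,r)[2]-np.sqrt(len(xs)))
E
python3 rel.py
```

```text
cover offset vs FK (side): [ 0.0037 -0.0095 -0.0119] rms 1.1100682333801237
cover offset vs FK (side): [-0.0049  0.0065  0.0001  0.1233  0.0715] rms 1.118990647164758
lens top 0.034 [ 0.5115 -0.2167] [ 0.0059 -0.0011] -1.703817576405811
lens top 0.036 [ 0.5115 -0.2167] [0.002 0.007] 0.5218688895090295
lens side 0.034 [ 0.5083 -0.2151] [-0.0034 -0.0023] -0.823779707945647
lens side 0.036 [ 0.5084 -0.2151] [0.003  0.0029] 1.0110048751040246
```

The two cameras put the lens within ±1.5 mm of (0.510, −0.216), which is inside the chamfer capture range. I'll lower by feel.

```bash
cat > low.py <<'E'
from h import *
np.set_printoptions(precision=4,suppress=True)
L=np.array([.5102,-.2164,.095])
f0=manip.sense()["wrist_force"]
for z in np.r_[.146,.142,np.arange(.140,.1165,-.002)]:
    manip.move_linear([L[0],L[1],z],max_speed=.04); s=manip.sense(); d=s["wrist_force"]-f0
    print(round(z,4),s["tool_pos"],d,s["wrist_torque"],flush=True)
    if np.linalg.norm(d)>8: break
print(s["time_s"])
E
python3 low.py
```

```text
0.146 [ 0.51   -0.2163  0.1456] [ 1.9475 -0.0519  0.8072] [-0.0005  0.017  -0.0044]
0.142 [ 0.5101 -0.2164  0.1417] [ 1.5113 -0.1913 -0.2992] [-0.0131  0.0109 -0.0314]
0.14 [ 0.5102 -0.2164  0.1399] [ 0.5939  0.4582 -0.8641] [0.0091 0.002  0.0092]
0.138 [ 0.5101 -0.2164  0.1378] [1.2737 0.1417 0.3046] [-0.0039 -0.0167 -0.0439]
0.136 [ 0.5101 -0.2164  0.1358] [ 0.8852 -0.2169 -0.1347] [ 0.0165  0.054  -0.018 ]
0.134 [ 0.5101 -0.2164  0.1338] [ 1.8327 -0.5893  0.3214] [ 0.0189 -0.017   0.0351]
0.132 [ 0.5101 -0.2164  0.1318] [ 2.3541 -0.1958  0.5356] [ 0.0073 -0.0005 -0.0246]
0.13 [ 0.5101 -0.2164  0.1298] [2.1382 0.5429 0.8015] [0.0456 0.0128 0.0202]
0.128 [ 0.5101 -0.2163  0.1278] [ 1.589  -0.1005 -0.4258] [-0.0108  0.0236  0.0082]
0.126 [ 0.5101 -0.2163  0.1258] [1.8541 0.2184 0.8714] [ 0.0389 -0.0055 -0.0264]
0.124 [ 0.5103 -0.2165  0.1241] [ 2.1993 -1.3357  1.6602] [-0.0452 -0.07   -0.0433]
0.122 [ 0.5104 -0.2165  0.1239] [-2.7719  2.2127 11.527 ] [0.3542 0.815  0.0499]
34.1667
```

Contact came at TCP z = 0.124, exactly the predicted seated height, with no jam on the way. Releasing.

Run:
```python
from h import *
np.set_printoptions(precision=4,suppress=True)
p=manip.sense()["tool_pos"]
manip.move_linear([p[0],p[1],.1240],max_speed=.04); manip.gripper_to(.06); print(manip.sense()["wrist_force"])
p=manip.sense()["tool_pos"]; manip.move_linear(p+[0,0,.03],max_speed=.06); manip.move_linear(p+[0,0,.16],max_speed=.2)
manip.set_joints([-1.31,.052,1.401,0,1.689,-.07]); manip.wait(.3)
L=np.array([.5102,-.2164,.095]); th=np.linspace(0,6.283,90); ci=lambda r,z:np.c_[r*np.cos(th),r*np.sin(th),0*th+z]
out=[]
for n,c in(("top",(395,205,525,335)),("side",(370,140,500,270))):
    f=manip.grab_frame(n); save(f,"fin_"+n+".png"); S=400/130
    for k in("expander","driver","cover"):
        r=manip.regions_of(f,k); print(n,k,r[0]["p"],np.round(r[0]["position"],1),r[0]["pixels"].sum()) if r else print(n,k,"none")
    im=cv2.resize(f["frame"][c[1]:c[3],c[0]:c[2],::-1],(400,400),interpolation=cv2.INTER_CUBIC)
    im=np.clip((im/255.)**.6*1.5*255,0,255).astype(np.uint8)
    for P,col in((L+ci(.049,-.01),(0,255,255)),(L+ci(.049,.004),(0,255,0))): cv2.polylines(im,[((proj(f,P)-[c[0],c[1]]+.5)*S).astype(np.int32)],True,col,1)
    out.append(im)
a=np.hstack(out); b=np.hstack([cv2.resize(cv2.imread("pics/fin_%s.png"%n),(400,300)) for n in("top","side")])[:200]
cv2.imwrite("pics/fin.png",np.vstack([a,b])); print(manip.sense()["time_s"])
```

```text
[-0.4431  0.6004  0.3005]
top expander 0.56 [326.1 211.7] 619
top driver none
top cover 0.79 [463.7 268.7] 3124
side expander 0.6 [292.1 254.9] 1310
side driver 0.98 [389.5 347.8] 1061
side cover 0.92 [433.2 202.9] 2243
38.6583
```

View pics/fin.png

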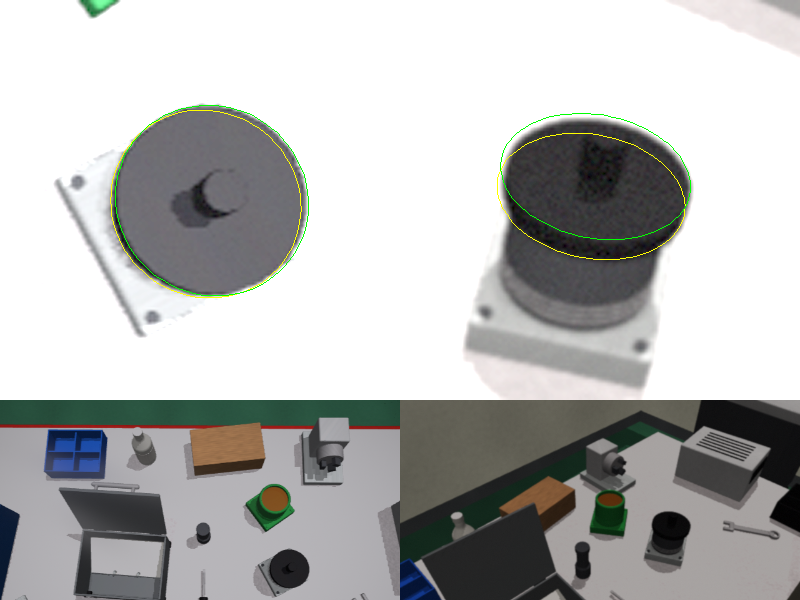

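Cover is on the lens (top knob at crop (222,190)). The side outline's top edge sits about 2 px low, so I'll fit height and tilt numerically before handing in.

```bash
cat > chk.py <<'E'
from h import *
from scipy.optimize import least_squares
np.set_printoptions(precision=4,suppress=True)
th=np.linspace(0,2*np.pi,180,endpoint=False); ci=lambda r,z:np.c_[r*np.cos(th),r*np.sin(th),0*th+z]
disc=np.r_[ci(.049,-.01),ci(.049,.004)]; kn=np.r_[ci(.011,.004),ci(.011,.034)]
L=np.array([.5102,-.2164,.095]); D={}
for n in("top","side"):
    f=manip.grab_frame(n); m=manip.regions_of(f,"cover")[0]["pixels"].astype(np.uint8)
    c=max(cv2.findContours(m,0,cv2.CHAIN_APPROX_NONE)[0],key=cv2.contourArea)[:,0].astype(float); D[n]=(f,c)
    q=proj(f,L+disc); print(n,"mask bbox",c.min(0),c.max(0),"model",q.min(0),q.max(0),"knob top",proj(f,L+kn[180:])[:,1].min())
    g=cv2.cvtColor(f["frame"],cv2.COLOR_RGB2GRAY)
    if n=="side": print("column 432:",g[170:235,432].tolist())
def res(p):
    o=[]
    for i,n in enumerate(D):
        f,c=D[n]; h=cv2.convexHull((proj(f,L+R.from_rotvec([p[0],p[1],0]).apply(disc))+p[2+2*i:4+2*i]).astype(np.float32))
        o+=[cv2.pointPolygonTest(h,(float(u),float(v)),True) for u,v in c]
    return np.array(o)
for t0 in([0,0],[.04,0],[-.04,0],[0,.04],[0,-.04]):
    s=least_squares(res,t0+[0]*4,loss='soft_l1',diff_step=1e-3,x_scale=[.02,.02,1,1,1,1]); print(s.x,s.cost)
s=least_squares(lambda p:res(np.r_[0,0,p]),[0]*4,loss='soft_l1'); print("level",s.x,s.cost)
f=D["side"][0]; save(f,"chk.png",(380,150,490,270),5)
E
python3 chk.py
```

```text
top mask bbox [431. 239.] [494. 300.] model [430.5111 238.7009] [494.8147 301.3357] knob top 259.6792958494624
side mask bbox [402. 177.] [464. 225.] model [401.1379 176.3764] [464.0205 223.875 ] knob top 177.10500278405323
column 432: [165, 163, 164, 163, 163, 163, 162, 148, 88, 32, 12, 9, 7, 10, 8, 10, 5, 5, 4, 3, 3, 4, 4, 4, 4, 3, 7, 4, 3, 2, 3, 3, 5, 6, 6, 6, 9, 10, 12, 11, 11, 11, 11, 10, 9, 10, 10, 11, 6, 5, 2, 6, 5, 4, 10, 14, 16, 19, 20, 18, 17, 18, 17, 16, 18]
[ 0.0316  0.0067 -0.5248 -0.5525  0.4905  0.9642] 72.45768295690435
[0.0493 0.0012 0.     0.     0.     0.    ] 115.61404341577963
[0.0487 0.0017 0.     0.     0.     0.    ] 115.6132073540046
[ 0.0258  0.016  -0.5461 -0.5738 -0.      0.9162] 76.77285178556195
[ 0.0338  0.0041 -0.      0.      0.      0.9013] 91.00534732588162
level [-0.0006 -0.2377  0.      0.    ] 128.09891003376381
```

View pics/chk.png

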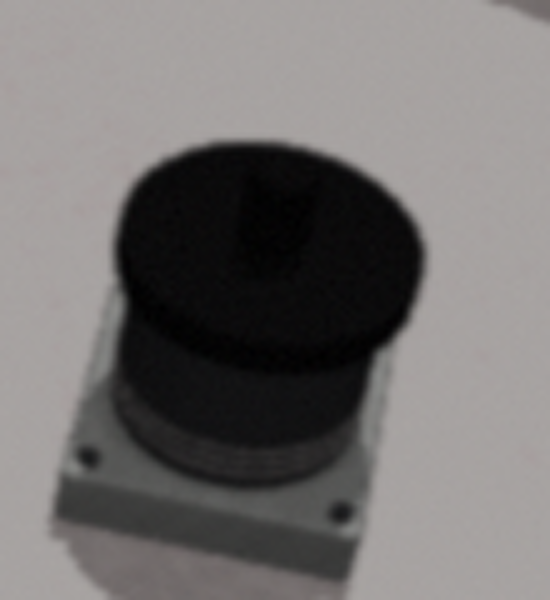

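The bounding boxes match the level model: 48 px high against 47.5, with a uniform 1 px offset. The picture also looks level. The tilt fit gives a noisy 0.03 rad, so I'll tap the knob top gently with closed fingers. Its height will show whether the cover is fully down, and the tap will seat it if it isn't.

Run:
```python
from h import *
np.set_printoptions(precision=4,suppress=True)
q=np.load("qpl.npy"); L=np.array([.5102,-.2164,0]); manip.gripper_to(0.)
manip.movep(L+[0,0,.20],q); manip.move_linear(L+[0,0,.158],max_speed=.15); manip.wait(.2); f0=manip.sense()["wrist_force"]
for z in np.arange(.156,.1385,-.001):
    manip.move_linear(L+[0,0,z],max_speed=.04); s=manip.sense(); d=s["wrist_force"]-f0
    if z<.151: print(round(z,4),s["tool_pos"],d,s["wrist_torque"],flush=True)
    if d[2]>9: break
manip.move_linear(L+[0,0,.20],max_speed=.15)
manip.set_joints([-1.31,.052,1.401,0,1.689,-.07]); manip.wait(.3)
for n in("top","side"):
    f=manip.grab_frame(n)
    for k in("cover","driver","expander","lid"):
        for r in manip.regions_of(f,k)[:1]:
            ys,xs=np.nonzero(r["pixels"]); print(n,k,round(r["p"],2),np.round(r["position"],1),xs.min(),ys.min(),xs.max(),ys.max())
s=manip.sense(); print(s["time_s"],s["wrist_force"])
```

```text
0.15 [ 0.5102 -0.2164  0.1499] [ 1.7098 -0.0787  0.9495] [-0.0803  0.0287  0.0569]
0.149 [ 0.5102 -0.2164  0.1489] [ 0.1409 -0.4433  0.802 ] [-0.0145 -0.0279  0.0131]
0.148 [ 0.5102 -0.2164  0.1479] [ 0.8641  0.3072 -0.1271] [ 0.0177  0.0082 -0.0034]
0.147 [ 0.5103 -0.2165  0.1477] [-0.7625  1.3293  5.7507] [0.1166 0.2531 0.0022]
0.146 [ 0.5104 -0.2165  0.1476] [-3.7159  2.8585 10.3879] [ 0.3639  0.8015 -0.0229]
top cover 0.95 [464.2 268.5] 431 239 493 300
top driver 0.57 [326.3 331.7] 316 272 333 360
top expander 0.83 [325.8 211.5] 313 197 336 230
top lid 0.67 [186.7 177.2] 95 131 264 213
side cover 0.6 [432.7 205.1] 402 178 464 224
side driver 0.8 [387.  346.2] 336 305 419 372
side expander 0.7 [436.2 202.9] 402 178 464 224
side lid 0.77 [148.5 264.7] 33 164 248 366
47.4 [-0.5783  0.9301  0.1397]
```

```bash
python3 -c "
from station import manip
manip.sign_off()"
```

```text
the job is handed in; nothing more can be done
```

The job is handed in at about 47 s of the 69 s allowed. The lid is open on its stop, and the cover is released and seated on the dark lens; the green look-alike was left alone.

I swung the lid to about 80° by its handle and pushed the inner face onto the stop, where the force rose sharply to about 65 N. Then I lifted the cover by its knob, lowered it onto the rim by feel and let go.

**Last checks:**
- **Cover height:** the cover made contact at TCP z = 0.124 m, which was the predicted seated height. A gentle tap on the knob top met firm resistance at 0.1477 m, against 0.148 m predicted.
- **Cover position:** its outline matches the seated, level model to about 1 px.
- **Lid:** in the last pictures it is still open.
- **Barrel and screwdriver:** the screwdriver's outline in both views, and the barrel's in the top view, are within about 1 px of where they started. They were not shifted.

**Checks that disagreed:**
- The two cameras put the lens about 3 mm apart, so I used the combined estimate.
- The numerical tilt fit did not converge well. It gave about 0.03 rad (limit 0.06), while the outline and tap height suggest the cover is level.
- In the last side view the network reported the cover as the barrel, so the barrel's final position there was not checked.

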